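Slide the spray can into the empty stall

ROBOT

A 6-joint arm with a two-finger parallel gripper is mounted at the origin on the work surface. World frame = base frame: x ahead of the robot, y to its left, z up, the work surface at z = 0. Lengths are in mm, angles in rad, forces in N, time in s.
With the tool pointing down it reaches from about 350 to 875 mm from the base axis. Payload 4.2 kg.
Tool frame: the origin (TCP) lies midway between the tips of the shut fingers; the grasp point (between the pads) lies 19 mm behind it; z points along the fingers, y is the line along which they close (so a half turn about z gives the same grasp; the last joint's range is limited). The gripper opens to 85 mm and grips with 20 to 120 N. Pads are 22 mm wide; open, the fingers measure 114 mm over their backs; the gripper's body (76 mm by 85 mm) begins 54 mm behind the grasp point. The pads swing forward as they close: fully open they stand 13 mm farther back than shut.
Start: joints at [0.259, 0.385, 0.008, 0, -1.194, -0.259], TCP at [624.979, 0.025, 231.312] pointing down, gripper open.
Joint ranges: [-3.14, 3.14], [-1.21, 2.06], [-1.07, 1.41], [-3.16, 2.05], [-2.99, -0.16], [-3.1, 3.1]. Speed limits (rad/s): [2.79, 2.79, 3.14, 3.14, 3.14, 3.14].

INTERFACE

Orientations are given as a unit quaternion [x, y, z, w].
In Python, from bench import sensors, get_image, camera_params, job_done gives the robot as it stands.
- The arm moves only by the tool servo_tool, never from a script. Its argument "motion" is a list of rows, each an object with "travel": the shift along the tool's x, y, z as a fraction of full scale, a list of three; "rot": the turn, a rotation vector about the tool's x, y, z as a fraction of full scale, a list of three; "hand": the opening, from 0 (shut) to 1 (fully open). In form: [{"travel": [x, y, z], "rot": [wx, wy, wz], "hand": hand}, ...]. A call has 1 to 10 rows; each row shifts and turns the commanded pose from where the row before left it, along the tool's axes as they then stand; what a row does not reach is not made up. Full scale, the value 1, is 25 cm for a shift and 360 degrees for a turn. A row lasts 1/12 s, in which the tool goes at most 41.7 mm and 7.16 degrees, less where a joint would pass 70% of its speed; a pose out of reach is approached as far as the arm can. A call with a number of a shift or a turn outside -1 to 1 is refused whole. A call with a gripper value outside its range is refused whole. The fingers move at their own pace and stop on an object; the grip force is fixed at half the most. Time passes only in rows, so rows that do not move let the fingers close. It gives the time, the measured TCP pose, the force, the opening and the grip force at its end, in the units of the state.
- sensors.read_state(): the state, without advancing time (a new reading comes with each control period).
- get_image(name): name is "scene" or "side" or "wrist"; returns (picture, depth): 480x640x3 uint8, red, green, blue; 480x640 float32, mm along the optical axis (not along the pixel's ray), 0 where there is no reading.
- camera_params(name): a dict with "camera_matrix" (3x3 intrinsics, pixels), "R" (3x3) and "t" (3): a world point X has camera coordinates R X + t; the wrist camera has in their place "mount" (4x4, takes a point from camera to tool coordinates, whose origin is the TCP and whose axes are the flange's). Camera axes: x right, y down, z forward; pixel columns grow to the right and rows downward; lengths in mm; the calibration is good to about 2 mm. A picture is of the moment at which its call begins: read the wrist's pose just before it. camera_params takes no time and is no camera call.
- job_done(): hands the job in; it is judged then, once.
The state is a dict: "clock": time; "joints": joint angles; "joint_vel": joint speeds; "joint_efforts": joint torques, N m; "position": TCP position; "ee_rot": TCP orientation; "contact_force": force on the tool from outside, world axes, zero at the start; "wrist_torque": the same for the moment, N m; "gripper_width": finger opening in mm; "grasp_force": force on a finger pad.
Only numpy, scipy, OpenCV 4.12 (cv2) and the standard library are available. Lean on these libraries where they do the work, as an engineer would, in place of code of your own. Each camera call takes 0.05 s, during which the arm holds its last target. There are 200 camera calls.

TASK

Push the tall spray can that stands alone on the counter across to the one empty sheet-steel stall and in through its open front until it is home against the back plate. Push it gently and low on its body so that it slides upright and never tips; do not grip or lift it. Leave the two cans already in their stalls and everything else where they are, and finish with the hand clear.

Things in the scene. Friction and masses are not known exactly. Their poses are not given: they have to be found in the camera images.
- can: the can to push, standing alone near the robot: metal spray can, paper band, white cap; round, 50 mm diameter up to 155 mm, then shoulder and 35 mm cap, 210 mm tall, 0.25 to 0.49 kg, thin-walled (press under 35 N). Pushed lower than 35 mm above the counter it slides; pushed much higher it tips. Origin at the centre of its underside, z up
- stall_empty: the empty one of three like fixed sheet-steel stalls in a row, in any order, yaw within 0.12 rad; no floor. Walls 28 mm high, 3 thick, 76 apart inside. Origin on the counter; +x from open front to back: side walls x -12 to +35 mm, flared guides widen the mouth to 105 mm at x = -38, inner face of back plate at x = +35. A can touching it has its axis at x = +10 mm, y = 0 if centred
- stall_b: occupied stall, same shape and frame as stall_empty, holds can_b
- stall_c: occupied stall, same shape and frame, holds can_c
- can_b: one of two neighbour spray cans, same size and look as can (50 mm diameter, 210 mm tall), standing in another stall; bystander, leave alone; origin at the centre of its underside
- can_c: the other neighbour spray can, likewise standing in a stall; bystander, leave alone; origin at the centre of its underside
- nut: big steel hexagon nut lying flat, 53 mm across, 24 mm high; bystander; origin at the centre of its underside
- eyebolt: steel eyebolt lying flat, about 125 mm long, 66 mm wide, 16 mm thick; bystander; origin on the counter under it, shank along -x, eye towards +x
- carton: small cardboard carton, 90 x 60 x 50 mm high; bystander; origin at the centre of its underside
- tape: roll of grey tape lying flat, 96 mm diameter, 25 mm high; bystander; origin at the centre of its underside
- flange: flat steel ring lying behind the stalls, 68 mm diameter, 12 mm high; bystander; origin at the centre of its underside
Mind the look-alikes: they are no part of the job. What is shaped like the stall_empty but blue is not meant.

How it is judged:
By the outcome, as a careful person would: the job done as asked, in the order asked, and still so for the second after the job is handed in, with the robot touching nothing.
It also fails if it takes over 64 s, if anything falls off the work surface, if the arm or the gripper's body presses on something with over 40 N, if the wrist force passes 120 N, or if a joint passes its speed limit or range.

## Working session

There is one attempt and no reset: what is moved stays moved. The work goes in short steps, Python scripts to look and compute and a tool call to move; the robot and the scene stay as the last step left them, time stands still between calls to the robot, and variables do not carry over. Pictures are saved under pics/ and viewed, at most 10 in all, crops included, and the job is handed in when it is done.

Besides the shell and the picture viewer there is one more tool, called after "Request:" as name(argument=value, ...) on one line, values as JSON. servo_tool: Moves the arm, as the interface text tells. Its arguments: {"type":"object","properties":{"motion":{"type":"array"}},"required":["motion"]}

```bash
mkdir -p pics && cat > h.py <<'E'
import numpy as np, cv2
from bench import sensors, get_image, camera_params, job_done
def snap(n,f):
    im,d=get_image(n); cv2.imwrite(f'pics/{f}.png',im[:,:,::-1]); np.save(f'pics/{f}.npy',d); return im,d
def w(n,u,v,d):
    p=camera_params(n);K=np.array(p['camera_matrix']);z=d
    c=np.linalg.inv(K)@np.array([u,v,1])*z
    return np.array(p['R']).T@(c-np.array(p['t']))
def onplane(n,u,v,h):
    p=camera_params(n);K=np.array(p['camera_matrix']);R=np.array(p['R']);t=np.array(p['t'])
    o=-R.T@t; r=R.T@np.linalg.inv(K)@np.array([u,v,1.]); return o+r*(h-o[2])/r[2]
E
python3 - <<'E'
from h import *
for n in('scene','side'):
    snap(n,n+'1'); p=camera_params(n); print(n,-np.array(p['R']).T@np.array(p['t']),np.array(p['R'])[2])
print(sensors.read_state())
E
```

```text
scene [1204.22126791  -71.63210773  627.05968176] [-0.75509575  0.06207502 -0.65266922]
side [513.51881855 568.99509158 661.63683497] [ 0.02778384 -0.68643805 -0.72665732]
{'clock': 0.1, 'joints': array([ 2.58605878e-01,  3.85492168e-01,  6.78171901e-03, -4.13956693e-04,
       -1.19398802e+00, -2.58614830e-01]), 'joint_vel': array([ 0.00171136, -0.00036057,  0.00253805,  0.00229515,  0.00024886,
       -0.00039962]), 'joint_efforts': array([-2.41840362e-04, -3.93318665e+01,  1.88929778e+01,  4.19793829e+00,
       -2.58899068e-03, -3.31562532e-06]), 'position': array([6.24493645e+02, 1.88874671e-02, 2.30334060e+02]), 'ee_rot': array([-7.07049299e-01,  7.07163593e-01,  6.44461793e-04, -7.25406540e-04]), 'contact_force': array([0.77090603, 0.20479847, 0.18540045]), 'wrist_torque': array([ 0.02318864,  0.01529802, -0.02289732]), 'grasp_force': 0.0, 'gripper_width': 85.08448374791477}
```

View pics/scene1.png

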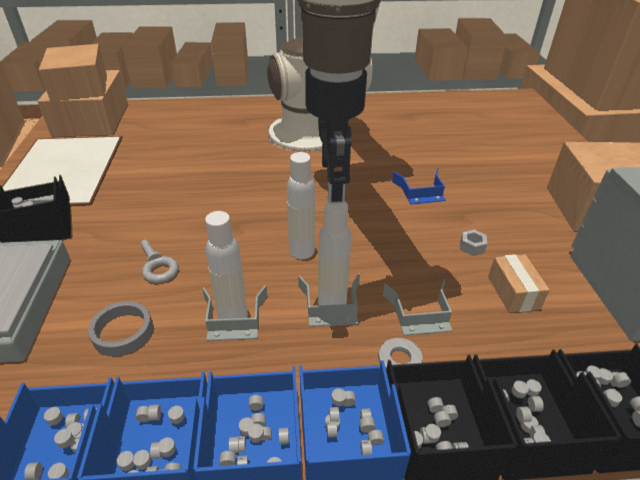

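View pics/side1.png

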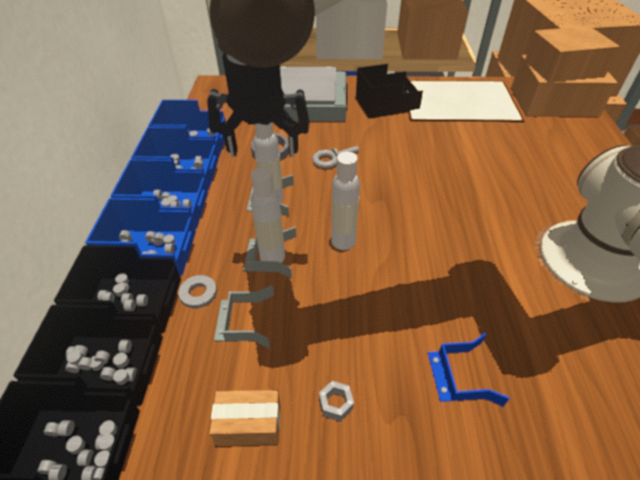

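```bash
cat >> h.py <<'E'
def cloud(n,d):
    v,u=np.mgrid[:480,:640];m=d>0
    p=camera_params(n);K=np.array(p['camera_matrix'])
    c=np.linalg.inv(K)@np.stack([u[m],v[m],np.ones(m.sum())])*d[m]
    return (np.array(p['R']).T@(c-np.array(p['t'])[:,None])).T
def topmap(P,x0,x1,y0,y1,f,s=2,zmax=260):
    k=(P[:,0]>x0)&(P[:,0]<x1)&(P[:,1]>y0)&(P[:,1]<y1)&(P[:,2]<zmax);P=P[k]
    P=P[np.argsort(P[:,2])]
    H=np.zeros((int((x1-x0)*s),int((y1-y0)*s),3),np.uint8)
    col=cv2.applyColorMap(np.clip(40+P[:,2]*4,0,255).astype(np.uint8)[:,None],cv2.COLORMAP_JET)[:,0]
    for (x,y,z),c in zip(P,col): cv2.circle(H,(int((y1-y)*s),int((x1-x)*s)),1,c.tolist(),-1)
    for x in range(int(x0),int(x1),50): cv2.putText(H,str(x),(0,int((x1-x)*s)),0,.35,(255,255,255)); cv2.line(H,(0,int((x1-x)*s)),(H.shape[1],int((x1-x)*s)),(90,90,90))
    for y in range(int(y0),int(y1),50): cv2.putText(H,str(y),(int((y1-y)*s),10),0,.35,(255,255,255)); cv2.line(H,(int((y1-y)*s),0),(int((y1-y)*s),H.shape[0]),(90,90,90))
    cv2.imwrite(f'pics/{f}.png',H)
E
python3 - <<'E'
from h import *
from scipy.optimize import least_squares
P=[cloud(n,np.load(f'pics/{n}1.npy')) for n in('scene','side')]
for p in P:
    k=(abs(p[:,0]-600)<150)&(abs(p[:,1]-350)<40); print('counter z',np.median(p[k,2]))
A=np.vstack(P); topmap(A,480,860,-230,170,'top1',s=1.5)
# can positions: pixel guesses of base
for u,v in((301,255),(333,300),(228,320)):
    g=onplane('scene',u,v,0)[:2]-[25,0]
    for i,p in enumerate(P):
        c=g.copy()
        for _ in range(5):
            q=p[(p[:,2]>45)&(p[:,2]<145)&(np.hypot(*(p[:,:2]-c).T)<33)][:,:2]
            if len(q)<30: break
            c=least_squares(lambda c:np.hypot(*(q-c).T)-25,c,loss='soft_l1').x
        print(u,i,g.round(),c.round(1),len(q))
for u,v in((407,331),(451,328)): print('rear plate bottom',onplane('scene',u,v,0).round(1))
E
```

```text
counter z 1.9175427348662617
counter z 1.9538515125440712
301 0 [476. -40.] [488.4 -38.3] 1196
301 1 [476. -40.] [489.  -39.8] 1023
333 0 [599.   9.] [599.    9.4] 0
333 1 [599.   9.] [608.8  47.6] 675
228 0 [ 632. -172.] [ 648.  -164.6] 1493
228 1 [ 632. -172.] [ 648.3 -166.2] 588
rear plate bottom [702.2 123.9   0. ]
rear plate bottom [701.3 198.3   0. ]
```

View pics/top1.png

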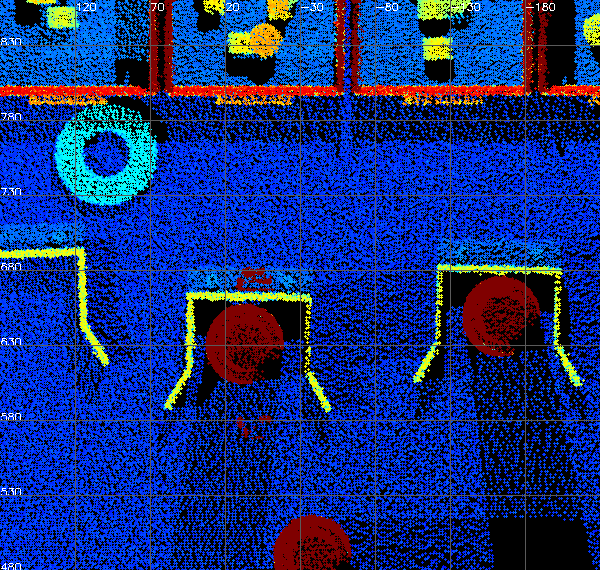

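```bash
cat >> h.py <<'E'
from scipy.spatial.transform import Rotation as Ro
def Rt(phi,T): # heading phi, tilt T from vertical toward heading
    y=np.array([-np.sin(phi),np.cos(phi),0]); z=np.array([np.sin(T)*np.cos(phi),np.sin(T)*np.sin(phi),-np.cos(T)])
    return np.stack([np.cross(y,z),y,z],1)
def go(p,phi,T):
    s=sensors.read_state(); R=Ro.from_quat(s['ee_rot']).as_matrix()
    print('travel/0.25m in tool',(R.T@(np.array(p)-s['position'])/250).round(4)); M=R.T@Rt(phi,T)
    rv=Ro.from_matrix(M).as_rotvec(); print('rot frac',(rv/2/np.pi).round(4),'deg',np.degrees(np.linalg.norm(rv)).round(1),'clock',s['clock'],'pos',s['position'].round(1),'F',s['contact_force'].round(1))
E
python3 - <<'E'
from h import *
from scipy.optimize import least_squares
A=np.vstack([cloud(n,np.load(f'pics/{n}1.npy')) for n in('scene','side')])
q=A[(A[:,2]>16)&(A[:,2]<34)&(A[:,0]>590)&(A[:,0]<720)&(A[:,1]>90)&(A[:,1]<235)]
np.save('pics/st.npy',q)
# segments of mid-sheet in stall frame
S=[((-12,39.5),(36.5,39.5)),((-12,-39.5),(36.5,-39.5)),((36.5,-39.5),(36.5,39.5)),((-38,54),(-12,39.5)),((-38,-54),(-12,-39.5))]
def ds(p,a,b):
    a,b=np.array(a),np.array(b);t=np.clip((p-a)@(b-a)/((b-a)@(b-a)),0,1);return np.hypot(*(p-a-t[:,None]*(b-a)).T)
def f(v):
    c,s=np.cos(v[2]),np.sin(v[2]);l=(q[:,:2]-v[:2])@np.array([[c,-s],[s,c]])
    return np.min([ds(l,*x) for x in S],0)
r=least_squares(f,[660,160,0],x_scale=[1,1,.02],loss='soft_l1',f_scale=2);print('stall',r.x,np.median(f(r.x)),len(q))
x,y,a=r.x;ax=np.array([np.cos(a),np.sin(a)])
C=np.array([488.7,-39]);
st=np.array([x,y])-95*ax;print('stage',st,'home',np.array([x,y])+10*ax)
d=st-C;print('leg1',np.hypot(*d),np.arctan2(d[1],d[0]))
k=(A[:,2]>45)&(A[:,2]<140)&(abs(A[:,0]-630)<45)&(abs(A[:,1]-10)<45);B=A[k,:2]
print('can_b',least_squares(lambda c:np.hypot(*(B-c).T)-25,[630,10],loss='soft_l1').x)
print(camera_params('wrist')['mount'])
E
```

```text
stall [6.54300378e+02 1.53972173e+02 3.34418437e-02] 0.8281925700197448 1286
stage [559.35349453 150.79578968] home [664.29478626 154.3065288 ]
leg1 202.52001893121917 1.2144294826526334
can_b [629.69523189   5.99205879]
[[ 3.38498859e-04 -9.65595142e-01 -2.60049818e-01  6.55874126e+01]
 [ 9.99999638e-01  5.29768817e-04 -6.65424264e-04  7.61545008e-01]
 [ 7.80296721e-04 -2.60049499e-01  9.65594972e-01 -1.43554450e+02]
 [ 0.00000000e+00  0.00000000e+00  0.00000000e+00  1.00000000e+00]]
```

Request:
servo_tool(motion=[{"travel": [0,0,-0.15],"rot": [0,0,0],"hand": 1},{"travel": [0,0,-0.15],"rot": [0,0,0],"hand": 1},{"travel": [0.087,0.113,0],"rot": [0,0,0],"hand": 0.35},{"travel": [0.087,0.113,0],"rot": [0,0,0],"hand": 0.35},{"travel": [0.087,0.113,0],"rot": [0,0,0],"hand": 0.35},{"travel": [0.087,0.113,0],"rot": [0,0,0],"hand": 0.35},{"travel": [0.087,0.113,0],"rot": [0,0,0],"hand": 0.35},{"travel": [0.087,0.113,0],"rot": [0,0,0],"hand": 0.35},{"travel": [0,0,0],"rot": [0,0,0],"hand": 0.35},{"travel": [0,0,0],"rot": [0,0,0],"hand": 0.35}])

```text
clock: 0.93
position: [454.1, -131.3, 306.7]
ee_rot: [-0.706, 0.708, -0.0, 0.0]
contact_force: [-0.0, 0.2, -0.5]
gripper_width: 29.6
grasp_force: 0.0
```

```bash
python3 -c "
from h import *
go([455,-130,300],1.214,.785)"
```

```text
travel/0.25m in tool [-0.0052 -0.0035  0.0267]
rot frac [ 0.022  -0.1235  0.0536] deg 49.1 clock 0.9333 pos [ 454.1 -131.3  306.7] F [-0.   0.2 -0.5]
```

Request:
servo_tool(motion=[{"travel": [0,0,0],"rot": [0.00275,-0.01544,0.0067],"hand": 0.35},{"travel": [0,0,0],"rot": [0.00275,-0.01544,0.0067],"hand": 0.35},{"travel": [0,0,0],"rot": [0.00275,-0.01544,0.0067],"hand": 0.35},{"travel": [0,0,0],"rot": [0.00275,-0.01544,0.0067],"hand": 0.35},{"travel": [0,0,0],"rot": [0.00275,-0.01544,0.0067],"hand": 0.35},{"travel": [0,0,0],"rot": [0.00275,-0.01544,0.0067],"hand": 0.35},{"travel": [0,0,0],"rot": [0.00275,-0.01544,0.0067],"hand": 0.35},{"travel": [0,0,0],"rot": [0.00275,-0.01544,0.0067],"hand": 0.35},{"travel": [0,0,0],"rot": [0,0,0],"hand": 0.35},{"travel": [0,0,0],"rot": [0,0,0],"hand": 0.35}])

```text
clock: 1.77
position: [455.8, -131.6, 305.0]
ee_rot: [-0.527, 0.759, 0.219, 0.312]
contact_force: [-0.0, 0.8, 0.0]
gripper_width: 29.7
grasp_force: 0.0
```

```bash
python3 -c "
from h import *
go([455,-130,60],1.214,.785)
s=sensors.read_state();print(s['joints'].round(2), Ro.from_quat(s['ee_rot']).as_matrix().round(3))
snap('side','side2')"
```

```text
travel/0.25m in tool [0.6878 0.0019 0.6981]
rot frac [ 0.0004 -0.0003 -0.0003] deg 0.2 clock 1.7667 pos [ 455.8 -131.6  305. ] F [-0.   0.8  0. ]
[-0.48  0.18 -0.03 -0.78 -1.51  0.24] [[-0.25  -0.937  0.244]
 [-0.663  0.349  0.662]
 [-0.705  0.003 -0.709]]
```

View pics/side2.png

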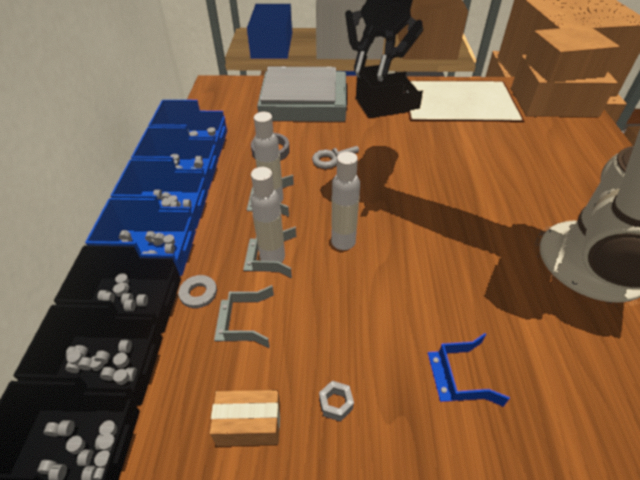

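```bash
cat >> h.py <<'E'
from scipy.optimize import least_squares
def can(d,n,g):
    p=cloud(n,d);c=np.array(g,float)
    for _ in range(6):
        q=p[(p[:,2]>40)&(p[:,2]<145)&(np.hypot(*(p[:,:2]-c).T)<32)][:,:2]
        if len(q)<30: return None
        c=least_squares(lambda c:np.hypot(*(q-c).T)-25,c,loss='soft_l1').x
    # tilt: surface centroid offset between heights, fitted circles low/high
    return c.round(1),len(q)
S=[((-12,39.5),(36.5,39.5)),((-12,-39.5),(36.5,-39.5)),((36.5,-39.5),(36.5,39.5)),((-38,54),(-12,39.5)),((-38,-54),(-12,-39.5))]
def ds(p,a,b):
    a,b=np.array(a),np.array(b);t=np.clip((p-a)@(b-a)/((b-a)@(b-a)),0,1);return np.hypot(*(p-a-t[:,None]*(b-a)).T)
def stall(A):
    q=A[(A[:,2]>16)&(A[:,2]<34)&(A[:,0]>590)&(A[:,0]<720)&(A[:,1]>90)&(A[:,1]<235)]
    def f(v):
        c,s=np.cos(v[2]),np.sin(v[2]);l=(q[:,:2]-v[:2])@np.array([[c,-s],[s,c]])
        return np.min([ds(l,*x) for x in S],0)
    r=least_squares(f,[655,155,0],x_scale=[1,1,.02],loss='soft_l1',f_scale=2);return r.x.round(3),len(q)
E
python3 - <<'E'
from h import *
_,a=snap('scene','scene2');b=np.load('pics/side2.npy')
for n,d in(('scene',a),('side',b)):
    print(n,can(d,n,[489,-39]),can(d,n,[630,6]),can(d,n,[648,-165]),stall(cloud(n,d)))
print(onplane('side',325,158,8),onplane('side',355,152,8))
E
```

```text
scene (array([488.4, -38.3]), 1248) (array([629.5,   6.8]), 1457) (array([ 648. , -164.6]), 1555) (array([6.54773e+02, 1.53781e+02, 3.20000e-02]), 633)
side (array([489. , -39.7]), 1059) (array([630.1,   5.4]), 1103) (array([ 648.3, -166.3]), 598) (array([6.53530e+02, 1.54066e+02, 3.40000e-02]), 657)
[ 532.37126359 -310.56857268    8.        ] [ 457.91186919 -336.73756358    8.        ]
```

Request:
servo_tool(motion=[{"travel": [0.1,0,0.1],"rot": [0,0,0],"hand": 0.35},{"travel": [0.1,0,0.1],"rot": [0,0,0],"hand": 0.35},{"travel": [0.1,0,0.1],"rot": [0,0,0],"hand": 0.35},{"travel": [0.1,0,0.1],"rot": [0,0,0],"hand": 0.35},{"travel": [0.1,0,0.1],"rot": [0,0,0],"hand": 0.35},{"travel": [0.1,0,0.1],"rot": [0,0,0],"hand": 0.35},{"travel": [0,0,0],"rot": [0,0,0],"hand": 0.35},{"travel": [0,0,0],"rot": [0,0,0],"hand": 0.35}])

```text
clock: 2.53
position: [455.2, -129.6, 93.6]
ee_rot: [-0.528, 0.758, 0.22, 0.312]
contact_force: [1.1, -0.4, 1.3]
gripper_width: 29.6
grasp_force: 0.0
```

Request:
servo_tool(motion=[{"travel": [0.065,0,0.065],"rot": [0,0,0],"hand": 0.35},{"travel": [0.065,0,0.065],"rot": [0,0,0],"hand": 0.35},{"travel": [0.065,0,0.065],"rot": [0,0,0],"hand": 0.35},{"travel": [0,0,0],"rot": [0,0,0],"hand": 0.35},{"travel": [0,0,0],"rot": [0,0,0],"hand": 0.35}])

```text
clock: 2.95
position: [456.3, -131.0, 27.1]
ee_rot: [-0.529, 0.758, 0.218, 0.314]
contact_force: [0.1, -0.3, 1.1]
gripper_width: 30.0
grasp_force: 0.0
```

```bash
python3 -c "
from h import *
go([488.7-.349*45,-39-.937*45,16],1.214,.785)
snap('side','side3')
im=cv2.imread('pics/side3.png')[120:280,270:430];cv2.imwrite('pics/c3.png',cv2.resize(im,None,fx=3.5,fy=3.5,interpolation=2))"
```

```text
travel/0.25m in tool [-0.1174  0.0064  0.1797]
rot frac [ 0.0002 -0.0002  0.0006] deg 0.2 clock 2.95 pos [ 456.3 -131.    27.1] F [ 0.1 -0.3  1.1]
```

View pics/c3.png

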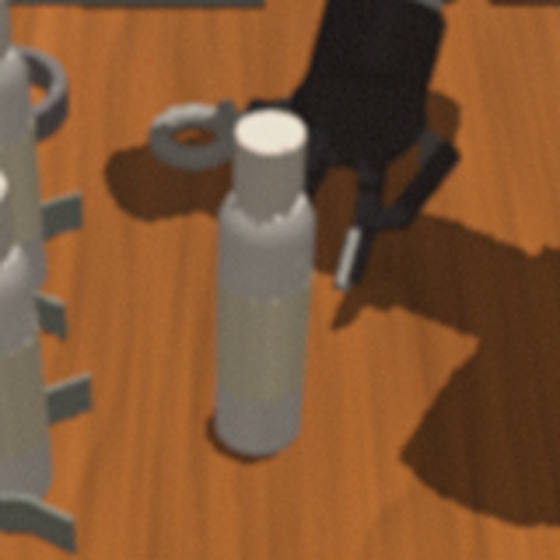

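Request:
servo_tool(motion=[{"travel": [-0.0235,0.0013,0.036],"rot": [0,0,0],"hand": 0.35},{"travel": [-0.0235,0.0013,0.036],"rot": [0,0,0],"hand": 0.35},{"travel": [-0.0235,0.0013,0.036],"rot": [0,0,0],"hand": 0.35},{"travel": [-0.0235,0.0013,0.036],"rot": [0,0,0],"hand": 0.35},{"travel": [-0.0235,0.0013,0.036],"rot": [0,0,0],"hand": 0.35},{"travel": [0,0,0],"rot": [0,0,0],"hand": 0.35},{"travel": [-0.0113,0,0.0113],"rot": [0,0,0],"hand": 0.35},{"travel": [-0.0113,0,0.0113],"rot": [0,0,0],"hand": 0.35},{"travel": [-0.0113,0,0.0113],"rot": [0,0,0],"hand": 0.35},{"travel": [-0.0113,0,0.0113],"rot": [0,0,0],"hand": 0.35}])

```text
clock: 3.83
position: [477.6, -65.7, 14.1]
ee_rot: [-0.528, 0.759, 0.219, 0.313]
contact_force: [0.2, -0.2, -0.0]
gripper_width: 29.9
grasp_force: 0.0
```

```bash
cat >> h.py <<'E'
def chk(g):
    for n in('side','scene'):
        _,d=get_image(n);print(n,can(d,n,g))
E
python3 -c "
from h import *
go([559.4-.349*25,150.8-.937*25,16],1.214,.785)
chk([488.7,-39])"
```

```text
travel/0.25m in tool [-0.59   -0.0054  0.5779]
rot frac [ 0.0003 -0.0001  0.0001] deg 0.1 clock 3.8333 pos [477.6 -65.7  14.1] F [ 0.2 -0.2 -0. ]
side (array([489. , -39.7]), 1053)
scene (array([488.4, -38.3]), 1248)
```

Request:
servo_tool(motion=[{"travel": [-0.006,0,0.0055],"rot": [0,0,0],"hand": 0.35},{"travel": [-0.0085,0,0.0082],"rot": [0,0,0],"hand": 0.35},{"travel": [-0.0115,0,0.0113],"rot": [0,0,0],"hand": 0.35},{"travel": [-0.0115,0,0.0113],"rot": [0,0,0],"hand": 0.35},{"travel": [-0.0115,0,0.0113],"rot": [0,0,0],"hand": 0.35},{"travel": [-0.0115,0,0.0113],"rot": [0,0,0],"hand": 0.35},{"travel": [-0.0115,0,0.0113],"rot": [0,0,0],"hand": 0.35},{"travel": [-0.0115,0,0.0113],"rot": [0,0,0],"hand": 0.35},{"travel": [-0.008,0,0.008],"rot": [0,0,0],"hand": 0.35},{"travel": [0,0,0],"rot": [0,0,0],"hand": 0.35}])

```text
clock: 4.77
position: [488.6, -34.9, 14.5]
ee_rot: [-0.528, 0.758, 0.219, 0.314]
contact_force: [0.0, 0.0, -0.7]
gripper_width: 29.9
grasp_force: 0.2
```

```bash
python3 -c "
from h import *
go([559.4-.349*25,150.8-.937*25,16],1.214,.785)
chk([495,-10]);snap('side','side4')"
```

```text
travel/0.25m in tool [-0.4959 -0.0078  0.4872]
rot frac [ 0.0004 -0.      0.0002] deg 0.2 clock 4.7667 pos [488.6 -34.9  14.5] F [ 0.   0.  -0.7]
side (array([496.7, -12.3]), 1068)
scene (array([495.9, -11. ]), 919)
```

View pics/side4.png

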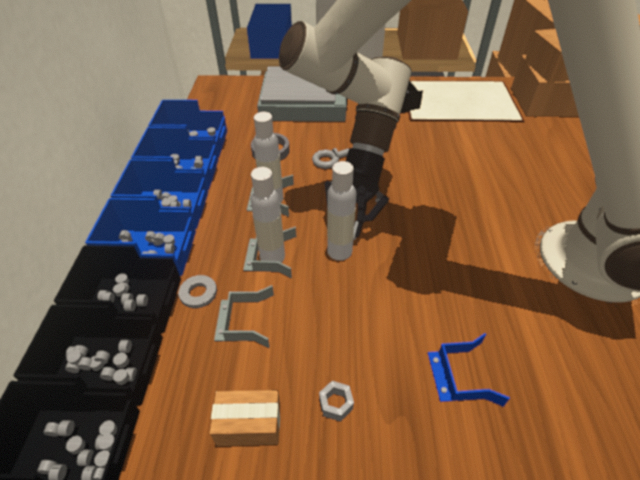

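Request:
servo_tool(motion=[{"travel": [-0.008,0,0.008],"rot": [0,0,0],"hand": 0.35},{"travel": [-0.0125,-0.0002,0.0123],"rot": [0,0,0],"hand": 0.35},{"travel": [-0.0158,-0.0002,0.0155],"rot": [0,0,0],"hand": 0.35},{"travel": [-0.0158,-0.0002,0.0155],"rot": [0,0,0],"hand": 0.35},{"travel": [-0.0158,-0.0002,0.0155],"rot": [0,0,0],"hand": 0.35},{"travel": [-0.0158,-0.0002,0.0155],"rot": [0,0,0],"hand": 0.35},{"travel": [-0.0158,-0.0002,0.0155],"rot": [0,0,0],"hand": 0.35},{"travel": [-0.0158,-0.0002,0.0155],"rot": [0,0,0],"hand": 0.35},{"travel": [-0.0158,-0.0002,0.0155],"rot": [0,0,0],"hand": 0.35},{"travel": [-0.0158,-0.0002,0.0155],"rot": [0,0,0],"hand": 0.35}])

```text
clock: 5.75
position: [506.9, 13.0, 14.8]
ee_rot: [-0.528, 0.759, 0.219, 0.313]
contact_force: [-0.6, -0.9, -0.5]
gripper_width: 30.1
grasp_force: 0.7
```

Request:
servo_tool(motion=[{"travel": [-0.0158,-0.0002,0.0155],"rot": [0,0,0],"hand": 0.35},{"travel": [-0.0158,-0.0002,0.0155],"rot": [0,0,0],"hand": 0.35},{"travel": [-0.0158,-0.0002,0.0155],"rot": [0,0,0],"hand": 0.35},{"travel": [-0.0158,-0.0002,0.0155],"rot": [0,0,0],"hand": 0.35},{"travel": [-0.0158,-0.0002,0.0155],"rot": [0,0,0],"hand": 0.35},{"travel": [-0.0158,-0.0002,0.0155],"rot": [0,0,0],"hand": 0.35},{"travel": [-0.0158,-0.0002,0.0155],"rot": [0,0,0],"hand": 0.35},{"travel": [-0.0158,-0.0002,0.0155],"rot": [0,0,0],"hand": 0.35},{"travel": [-0.012,0,0.012],"rot": [0,0,0],"hand": 0.35},{"travel": [-0.006,0,0.006],"rot": [0,0,0],"hand": 0.35}])

```text
clock: 6.58
position: [525.0, 60.3, 15.3]
ee_rot: [-0.528, 0.758, 0.219, 0.314]
contact_force: [-0.5, -2.1, -0.6]
gripper_width: 30.0
grasp_force: 0.7
```

```bash
python3 -c "
from h import *
go([559.4-.349*25,150.8-.937*25,16],1.214,.785)
p=sensors.read_state()['position'];chk(p[:2]+[8.7,23])"
```

```text
travel/0.25m in tool [-0.2052 -0.0033  0.201 ]
rot frac [ 0.0004 -0.0001  0.0002] deg 0.1 clock 6.5833 pos [525.   60.3  15.3] F [-0.5 -2.1 -0.6]
side (array([533.1,  83.3]), 1144)
scene (array([532.5,  84.8]), 1311)
```

Request:
servo_tool(motion=[{"travel": [-0.008,0,0.008],"rot": [0,0,0],"hand": 0.35},{"travel": [-0.0125,-0.0003,0.0123],"rot": [0,0,0],"hand": 0.35},{"travel": [-0.0158,-0.0003,0.0155],"rot": [0,0,0],"hand": 0.35},{"travel": [-0.0158,-0.0003,0.0155],"rot": [0,0,0],"hand": 0.35},{"travel": [-0.0158,-0.0003,0.0155],"rot": [0,0,0],"hand": 0.35},{"travel": [-0.0158,-0.0003,0.0155],"rot": [0,0,0],"hand": 0.35},{"travel": [-0.0158,-0.0003,0.0155],"rot": [0,0,0],"hand": 0.35},{"travel": [-0.0158,-0.0003,0.0155],"rot": [0,0,0],"hand": 0.35},{"travel": [-0.0158,-0.0003,0.0155],"rot": [0,0,0],"hand": 0.35},{"travel": [-0.0158,-0.0003,0.0155],"rot": [0,0,0],"hand": 0.35}])

```text
clock: 7.52
position: [543.4, 108.3, 15.5]
ee_rot: [-0.528, 0.759, 0.219, 0.313]
contact_force: [-0.4, -1.3, -1.2]
gripper_width: 29.9
grasp_force: 0.7
```

Request:
servo_tool(motion=[{"travel": [-0.0158,-0.0002,0.0155],"rot": [0,0,0],"hand": 0.35},{"travel": [-0.0158,-0.0002,0.0155],"rot": [0,0,0],"hand": 0.35},{"travel": [-0.0125,0,0.0123],"rot": [0,0,0],"hand": 0.35},{"travel": [-0.009,0,0.009],"rot": [0,0,0],"hand": 0.35},{"travel": [-0.005,0,0.005],"rot": [0,0,0],"hand": 0.35},{"travel": [0,0,0],"rot": [0,0,0],"hand": 0.35},{"travel": [0,0,0],"rot": [0,0,0],"hand": 0.35}])

```text
clock: 8.1
position: [550.6, 127.1, 16.0]
ee_rot: [-0.528, 0.758, 0.219, 0.314]
contact_force: [0.1, 0.4, -0.5]
gripper_width: 29.8
grasp_force: 0.0
```

```bash
python3 -c "
from h import *
go([559.4-.349*25,150.8-.937*25,16],1.214,.785)
p=sensors.read_state()['position'];chk(p[:2]+[8.7,23])"
```

```text
travel/0.25m in tool [-0.0007  0.0001  0.0008]
rot frac [0.0004 0.     0.0001] deg 0.1 clock 8.1 pos [550.6 127.1  16. ] F [ 0.1  0.4 -0.5]
side (array([558.7, 149.9]), 1196)
scene (array([557.9, 151.4]), 1359)
```

```bash
python3 -c "
from h import *
for n,u,v in(('side',440,350),('side',505,402),('side',485,337),('scene',395,175),('scene',410,202)): print(onplane(n,u,v,0).round())
c=np.array([558.3,150.6])
go([*(c-60*np.array([np.cos(1.214),np.sin(1.214)])),40],1.214,.785)
print('from assumed there, to phi .033:')
R=Rt(1.214,.785);a=c-60*np.array([np.cos(1.214),np.sin(1.214)]);b=c-60*np.array([np.cos(.033),np.sin(.033)])
print(a,b,(Ro.from_matrix(R.T@Rt(.033,.785)).as_rotvec()/2/np.pi).round(4))
# 10 equal steps on arc
N=10;dp=1.181/N
p=[c-60*np.array([np.cos(f),np.sin(f)]) for f in (1.214,1.214-dp)]
print((Rt(1.214,.785).T@np.append(p[1]-p[0],0)/250).round(4))
"
```

```text
[330. 202.  -0.]
[245. 287.   0.]
[250. 175.   0.]
[230. 201.   0.]
[342. 212.   0.]
travel/0.25m in tool [ 0.0315  0.0049 -0.1672]
rot frac [ 0.0003 -0.      0.0001] deg 0.1 clock 8.2 pos [550.7 126.9  16. ] F [0.2 0.5 0.3]
from assumed there, to phi .033:
[537.34355262  94.37876457] [498.33266704 148.62035935] [0.1329 0.     0.133 ]
[-0.0012  0.0283  0.0012]
```

Request:
servo_tool(motion=[{"travel": [0.0105,0.0016,-0.0557],"rot": [0,0,0],"hand": 0.35},{"travel": [0.0105,0.0016,-0.0557],"rot": [0,0,0],"hand": 0.35},{"travel": [0.0105,0.0016,-0.0557],"rot": [0,0,0],"hand": 0.35},{"travel": [0,0,0],"rot": [0,0,0],"hand": 0.35}])

```text
clock: 8.53
position: [537.4, 91.7, 41.9]
ee_rot: [-0.528, 0.759, 0.217, 0.314]
contact_force: [0.7, 0.4, -0.5]
gripper_width: 29.6
grasp_force: 0.0
```

Request:
servo_tool(motion=[{"travel": [-0.0012,0.0283,0.0012],"rot": [0.0133,0,0.0133],"hand": 0.35},{"travel": [-0.0012,0.0283,0.0012],"rot": [0.0133,0,0.0133],"hand": 0.35},{"travel": [-0.0012,0.0283,0.0012],"rot": [0.0133,0,0.0133],"hand": 0.35},{"travel": [-0.0012,0.0283,0.0012],"rot": [0.0133,0,0.0133],"hand": 0.35},{"travel": [-0.0012,0.0283,0.0012],"rot": [0.0133,0,0.0133],"hand": 0.35},{"travel": [-0.0012,0.0283,0.0012],"rot": [0.0133,0,0.0133],"hand": 0.35},{"travel": [-0.0012,0.0283,0.0012],"rot": [0.0133,0,0.0133],"hand": 0.35},{"travel": [-0.0012,0.0283,0.0012],"rot": [0.0133,0,0.0133],"hand": 0.35},{"travel": [-0.0012,0.0283,0.0012],"rot": [0.0133,0,0.0133],"hand": 0.35},{"travel": [-0.0012,0.0283,0.0012],"rot": [0.0133,0,0.0133],"hand": 0.35}])

```text
clock: 9.37
position: [495.6, 149.1, 41.4]
ee_rot: [-0.108, 0.915, 0.057, 0.384]
contact_force: [-1.7, 1.7, 0.5]
gripper_width: 29.7
grasp_force: 0.0
```

Request:
servo_tool(motion=[{"travel": [0,0,0],"rot": [0,0,0],"hand": 0.35},{"travel": [0,0,0],"rot": [0,0,0],"hand": 0.35}])

```text
clock: 9.53
position: [493.6, 150.1, 40.0]
ee_rot: [-0.11, 0.916, 0.059, 0.382]
contact_force: [0.4, -0.3, 0.2]
gripper_width: 29.7
grasp_force: 0.0
```

```bash
python3 -c "
from h import *
chk([558.3,150.6])
c=np.array([558.3,150.6])
go([*(c-40*np.array([np.cos(.033),np.sin(.033)])),16],.033,.785)
print(sensors.read_state()['joints'].round(2))"
```

```text
side (array([558.7, 149.9]), 1191)
scene (array([557.9, 151.4]), 1369)
travel/0.25m in tool [ 0.0096 -0.0279  0.1319]
rot frac [0.0271 0.0015 0.0218] deg 12.5 clock 9.6333 pos [495.5 150.1  40.9] F [ 0.1  0.4 -0.4]
[-0.13  0.41 -0.83 -2.52 -0.51  1.27]
```

Request:
servo_tool(motion=[{"travel": [0,0,0],"rot": [0.0045,0.0002,0.0036],"hand": 0.35},{"travel": [0,0,0],"rot": [0.0045,0.0002,0.0036],"hand": 0.35},{"travel": [0,0,0],"rot": [0.0045,0.0002,0.0036],"hand": 0.35},{"travel": [0,0,0],"rot": [0.0045,0.0002,0.0036],"hand": 0.35},{"travel": [0,0,0],"rot": [0.0045,0.0002,0.0036],"hand": 0.35},{"travel": [0,0,0],"rot": [0.0045,0.0002,0.0036],"hand": 0.35},{"travel": [0,0,0],"rot": [0,0,0],"hand": 0.35},{"travel": [0,0,0],"rot": [0,0,0],"hand": 0.35}])

```text
clock: 10.3
position: [495.2, 151.2, 40.9]
ee_rot: [-0.016, 0.924, 0.007, 0.383]
contact_force: [0.2, -0.6, 0.1]
gripper_width: 30.1
grasp_force: 0.0
```

```bash
python3 -c "
from h import *
c=np.array([558.3,150.6])
go([*(c-40*np.array([np.cos(.033),np.sin(.033)])),16],.033,.785)
print(sensors.read_state()['joints'].round(2))"
```

```text
travel/0.25m in tool [ 0.0054 -0.0112  0.1354]
rot frac [0.0004 0.0002 0.0002] deg 0.2 clock 10.3 pos [495.2 151.2  40.9] F [ 0.2 -0.6  0.1]
[-0.05  0.44 -1.01 -3.04 -0.66  1.55]
```

Request:
servo_tool(motion=[{"travel": [0.0011,-0.0022,0.027],"rot": [0,0,0],"hand": 0.35},{"travel": [0.0011,-0.0022,0.027],"rot": [0,0,0],"hand": 0.35},{"travel": [0.0011,-0.0022,0.027],"rot": [0,0,0],"hand": 0.35},{"travel": [0.0011,-0.0022,0.027],"rot": [0,0,0],"hand": 0.35},{"travel": [0.0011,-0.0022,0.027],"rot": [0,0,0],"hand": 0.35},{"travel": [0,0,0],"rot": [0,0,0],"hand": 0.35},{"travel": [0,0,0],"rot": [0,0,0],"hand": 0.35}])

```text
clock: 10.88
position: [517.6, 148.3, 14.6]
ee_rot: [-0.015, 0.924, 0.006, 0.382]
contact_force: [-1.0, -0.1, -0.2]
gripper_width: 29.9
grasp_force: 0.0
```

```bash
python3 -c "
from h import *
c=np.array([664.3,154.3])
go([*(c-24.5*np.array([np.cos(.033),np.sin(.033)])),16],.033,.785)
s=sensors.read_state();print(s['joints'].round(2))
snap('side','side5')
im=cv2.imread('pics/side5.png')[100:400,170:470];cv2.imwrite('pics/c5.png',cv2.resize(im,None,fx=2,fy=2,interpolation=2))"
```

```text
travel/0.25m in tool [-0.3505  0.0051  0.3412]
rot frac [-0.     -0.0003 -0.0002] deg 0.1 clock 10.8833 pos [517.6 148.3  14.6] F [-1.  -0.1 -0.2]
[-0.06  0.53 -0.97 -3.04 -0.72  1.56]
```

View pics/c5.png

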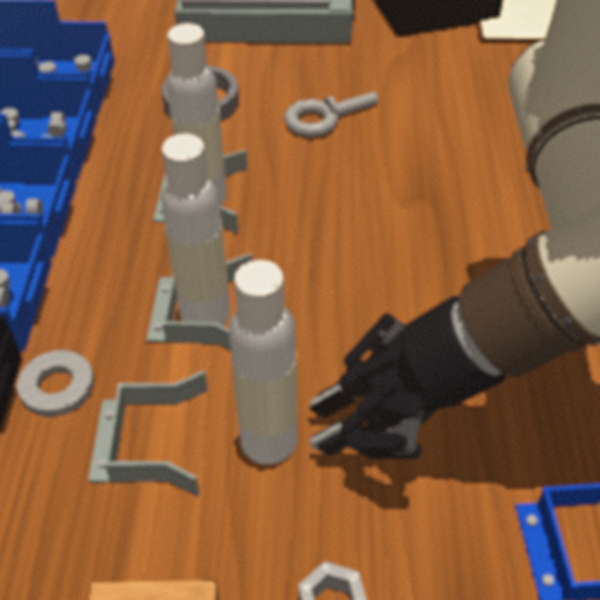

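Request:
servo_tool(motion=[{"travel": [-0.0144,0.0002,0.014],"rot": [0,0,0],"hand": 0.35},{"travel": [-0.0115,0.0002,0.0112],"rot": [0,0,0],"hand": 0.35},{"travel": [-0.0086,0.0002,0.0084],"rot": [0,0,0],"hand": 0.35},{"travel": [-0.0086,0.0002,0.0084],"rot": [0,0,0],"hand": 0.35},{"travel": [-0.0115,0.0002,0.0112],"rot": [0,0,0],"hand": 0.35},{"travel": [-0.0144,0.0002,0.014],"rot": [0,0,0],"hand": 0.35},{"travel": [-0.0144,0.0002,0.014],"rot": [0,0,0],"hand": 0.35},{"travel": [-0.0144,0.0002,0.014],"rot": [0,0,0],"hand": 0.35},{"travel": [-0.0115,0.0002,0.0112],"rot": [0,0,0],"hand": 0.35},{"travel": [-0.0086,0.0002,0.0084],"rot": [0,0,0],"hand": 0.35}])

```text
clock: 11.77
position: [559.2, 150.2, 15.8]
ee_rot: [-0.015, 0.924, 0.006, 0.382]
contact_force: [-1.3, -0.4, -0.2]
gripper_width: 30.0
grasp_force: 1.0
```

```bash
python3 -c "
from h import *
c=np.array([664.3,154.3])
go([*(c-24.5*np.array([np.cos(.033),np.sin(.033)])),16],.033,.785)
s=sensors.read_state();chk(s['position'][:2]+[24.5,.8])"
```

```text
travel/0.25m in tool [-0.229   0.003   0.2272]
rot frac [-0.0001 -0.0001 -0.0002] deg 0.1 clock 11.7667 pos [559.2 150.2  15.8] F [-1.3 -0.4 -0.2]
side (array([583.8, 150.2]), 1198)
scene (array([584.3, 151.6]), 1410)
```

Request:
servo_tool(motion=[{"travel": [-0.0085,0.0001,0.0085],"rot": [0,0,0],"hand": 0.35},{"travel": [-0.0125,0.0002,0.0124],"rot": [0,0,0],"hand": 0.35},{"travel": [-0.0141,0.0002,0.014],"rot": [0,0,0],"hand": 0.35},{"travel": [-0.0141,0.0002,0.014],"rot": [0,0,0],"hand": 0.35},{"travel": [-0.0141,0.0002,0.014],"rot": [0,0,0],"hand": 0.35},{"travel": [-0.0141,0.0002,0.014],"rot": [0,0,0],"hand": 0.35},{"travel": [-0.0141,0.0002,0.014],"rot": [0,0,0],"hand": 0.35},{"travel": [-0.0141,0.0002,0.014],"rot": [0,0,0],"hand": 0.35},{"travel": [-0.0141,0.0002,0.014],"rot": [0,0,0],"hand": 0.35},{"travel": [-0.0115,0.0002,0.0115],"rot": [0,0,0],"hand": 0.35}])

```text
clock: 12.7
position: [605.5, 152.2, 16.0]
ee_rot: [-0.015, 0.924, 0.006, 0.382]
contact_force: [-1.5, 0.2, -0.4]
gripper_width: 29.9
grasp_force: 0.9
```

Request:
servo_tool(motion=[{"travel": [-0.0141,0.0002,0.014],"rot": [0,0,0],"hand": 0.35},{"travel": [-0.0141,0.0002,0.014],"rot": [0,0,0],"hand": 0.35},{"travel": [-0.0141,0.0002,0.014],"rot": [0,0,0],"hand": 0.35},{"travel": [-0.0085,0.0001,0.0085],"rot": [0,0,0],"hand": 0.35},{"travel": [-0.0055,0.0001,0.0055],"rot": [0,0,0],"hand": 0.35},{"travel": [0,0,0],"rot": [0,0,0],"hand": 0.35},{"travel": [0,0,0],"rot": [0,0,0],"hand": 0.35}])

```text
clock: 13.28
position: [625.4, 152.9, 16.5]
ee_rot: [-0.015, 0.924, 0.006, 0.383]
contact_force: [0.7, -0.1, -0.8]
gripper_width: 29.9
grasp_force: 0.1
```

```bash
python3 -c "
from h import *
c=np.array([664.3,154.3])
go([*(c-24.5*np.array([np.cos(.033),np.sin(.033)])),16],.033,.785)
s=sensors.read_state();chk(s['position'][:2]+[24.5,.8])"
```

```text
travel/0.25m in tool [-0.0394  0.0003  0.0424]
rot frac [-0.0001  0.0002 -0.0002] deg 0.1 clock 13.2833 pos [625.4 152.9  16.5] F [ 0.7 -0.1 -0.8]
side (array([650.1, 153. ]), 1231)
scene (array([649.4, 154.5]), 1539)
```

Request:
servo_tool(motion=[{"travel": [-0.0056,0,0.0058],"rot": [0,0,0],"hand": 0.35},{"travel": [-0.0056,0,0.0058],"rot": [0,0,0],"hand": 0.35},{"travel": [-0.0056,0,0.0058],"rot": [0,0,0],"hand": 0.35},{"travel": [-0.0056,0,0.0058],"rot": [0,0,0],"hand": 0.35},{"travel": [-0.0056,0,0.0058],"rot": [0,0,0],"hand": 0.35},{"travel": [-0.0028,0,0.0029],"rot": [0,0,0],"hand": 0.35},{"travel": [-0.0028,0,0.0029],"rot": [0,0,0],"hand": 0.35}])

```text
clock: 13.97
position: [636.9, 153.4, 15.9]
ee_rot: [-0.015, 0.924, 0.006, 0.382]
contact_force: [-2.9, -0.5, 2.7]
gripper_width: 30.1
grasp_force: 1.8
```

Request:
servo_tool(motion=[{"travel": [-0.0028,0,0.0028],"rot": [0,0,0],"hand": 0.35},{"travel": [0,0,0],"rot": [0,0,0],"hand": 0.35}])

```text
clock: 14.13
position: [638.1, 153.4, 15.9]
ee_rot: [-0.015, 0.924, 0.006, 0.382]
contact_force: [-2.5, -0.2, 1.7]
gripper_width: 29.7
grasp_force: 1.3
```

Request:
servo_tool(motion=[{"travel": [-0.0028,0,0.0028],"rot": [0,0,0],"hand": 0.35},{"travel": [0,0,0],"rot": [0,0,0],"hand": 0.35}])

```text
clock: 14.3
position: [639.0, 153.4, 15.8]
ee_rot: [-0.015, 0.924, 0.006, 0.382]
contact_force: [-2.3, 0.3, 1.6]
gripper_width: 30.0
grasp_force: 1.4
```

```bash
python3 -c "
from h import *
s=sensors.read_state();print(s['position'],s['contact_force']);chk(s['position'][:2]+[24.5,.8])"
```

```text
[638.95925674 153.43973815  15.84841586] [-2.25133077  0.34509134  1.61622967]
side (array([663.3, 153.5]), 1243)
scene (array([662.6, 155.1]), 1560)
```

Request:
servo_tool(motion=[{"travel": [-0.0028,0,0.0028],"rot": [0,0,0],"hand": 0.35},{"travel": [0,0,0],"rot": [0,0,0],"hand": 0.35}])

```text
clock: 14.57
position: [639.9, 153.5, 15.8]
ee_rot: [-0.015, 0.924, 0.006, 0.382]
contact_force: [-2.5, -0.2, 2.1]
gripper_width: 29.9
grasp_force: 1.4
```

Request:
servo_tool(motion=[{"travel": [-0.0028,0,0.0028],"rot": [0,0,0],"hand": 0.35},{"travel": [0,0,0],"rot": [0,0,0],"hand": 0.35}])

```text
clock: 14.73
position: [640.1, 153.6, 15.6]
ee_rot: [-0.015, 0.924, 0.006, 0.382]
contact_force: [-5.1, -1.1, 3.7]
gripper_width: 29.8
grasp_force: 2.7
```

```bash
python3 -c "
from h import *
s=sensors.read_state();print(s['position'],s['contact_force']);chk(s['position'][:2]+[24.5,.8])
snap('side','side6')
im=cv2.imread('pics/side6.png')[180:380,180:380];cv2.imwrite('pics/c6.png',cv2.resize(im,None,fx=3,fy=3,interpolation=2))"
```

```text
[640.1312255  153.58049102  15.56183893] [-5.1068488  -1.06082184  3.65968236]
side (array([664.3, 153.5]), 1244)
scene (array([663.6, 155.2]), 1565)
```

View pics/c6.png

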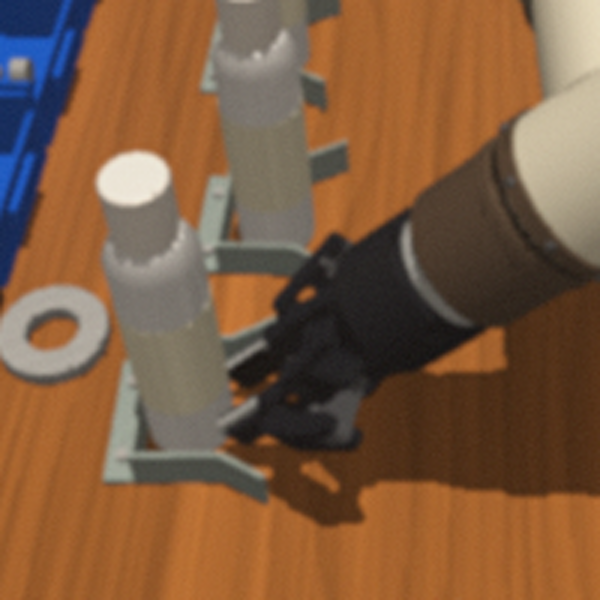

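Request:
servo_tool(motion=[{"travel": [-0.0028,0,0.0028],"rot": [0,0,0],"hand": 0.35},{"travel": [0,0,0],"rot": [0,0,0],"hand": 0.35}])

```text
clock: 15.05
position: [640.4, 153.6, 15.4]
ee_rot: [-0.015, 0.924, 0.006, 0.381]
contact_force: [-7.9, -0.6, 5.4]
gripper_width: 29.7
grasp_force: 4.4
```

Request:
servo_tool(motion=[{"travel": [-0.0028,0,0.0028],"rot": [0,0,0],"hand": 0.35},{"travel": [0,0,0],"rot": [0,0,0],"hand": 0.35},{"travel": [0,0,0],"rot": [0,0,0],"hand": 0.35}])

```text
clock: 15.3
position: [640.5, 153.7, 15.1]
ee_rot: [-0.015, 0.925, 0.006, 0.381]
contact_force: [-10.4, -1.0, 6.6]
gripper_width: 30.3
grasp_force: 5.7
```

Request:
servo_tool(motion=[{"travel": [0.006,0,-0.006],"rot": [0,0,0],"hand": 0.35},{"travel": [0.012,0,-0.012],"rot": [0,0,0],"hand": 0.35},{"travel": [0.03,0,-0.03],"rot": [0,0,0],"hand": 0.35},{"travel": [0.05,0,-0.05],"rot": [0,0,0],"hand": 0.35},{"travel": [0.06,0,-0.06],"rot": [0,0,0],"hand": 0.35},{"travel": [0.06,0,-0.06],"rot": [0,0,0],"hand": 0.35},{"travel": [-0.05,0,-0.05],"rot": [0,0,0],"hand": 0.35},{"travel": [-0.06,0,-0.06],"rot": [0,0,0],"hand": 0.35},{"travel": [0,0,0],"rot": [0,0,0],"hand": 0.35},{"travel": [0,0,0],"rot": [0,0,0],"hand": 0.35}])

```text
clock: 16.13
position: [567.5, 150.8, 56.8]
ee_rot: [-0.014, 0.923, 0.006, 0.385]
contact_force: [0.5, -0.1, 0.1]
gripper_width: 29.7
grasp_force: 0.0
```

```bash
python3 -c "
from h import *
chk([664,154])
_,a=snap('side','side7');_,b=snap('scene','scene7')
for n,d in(('side',a),('scene',b)): print(can(d,n,[630,6]),can(d,n,[648,-165]),stall(cloud(n,d)))
s=sensors.read_state();print(s['position'],s['contact_force'],s['clock'])"
```

```text
side (array([664.3, 153.5]), 1247)
scene (array([663.6, 155.2]), 1569)
(array([630. ,   5.3]), 1107) (array([ 648.4, -166.2]), 594) (array([6.52789e+02, 1.52633e+02, 1.90000e-02]), 628)
(array([629.6,   6.9]), 1460) (array([ 648. , -164.6]), 1554) (array([6.54018e+02, 1.54075e+02, 3.40000e-02]), 745)
[565.61115041 151.06135116  53.89422869] [ 0.54245204  0.02390048 -0.42883881] 16.3333
```

View pics/scene7.png

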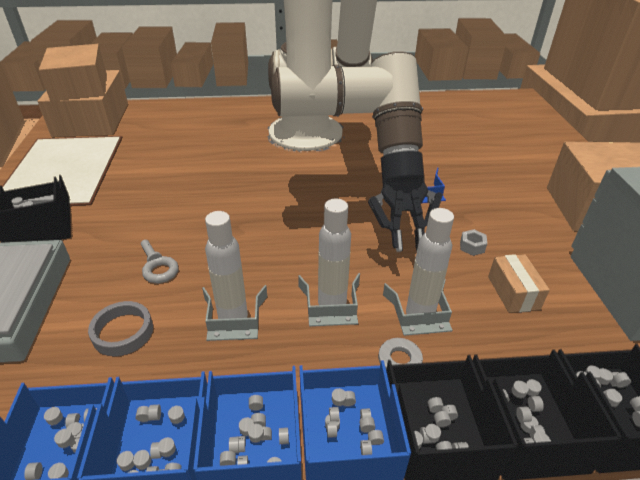

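The can stands upright in the stall against the back plate, the neighbours have not moved, and the hand is about 70 mm clear.

```bash
python3 -c "
from bench import job_done
print(job_done())"
```

```text
the job is handed in; nothing more can be done
None
```

The job is handed in: the can was pushed upright into the empty stall until it met the back plate, nothing else was seen to move, and the hand finished about 70 mm clear at 16 s on the clock.

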